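# Log a piston's weight on the bench scale

## Task

Stand the bare piston crown up in the middle of the scale's steel pan, setting it down without dropping or ramming it, and let go. Then, with the piston on the pan, press the long key of the keypad for a moment with the fingertips, until about 6 N is felt, to store the weight; do not lean on it hard (30 N ruins it) and do not press the two small round keys.

Things in the scene. Friction and masses are not known exactly. Their poses are not given: they have to be found in the camera images.
- piston: Loose bare aluminium engine piston: a cylinder 56 mm in diameter, 44 mm tall, three ring grooves near the top, a pin bore low in its side; about 0.16 kg. It stands crown up on the table left or right of the scale with free space around it (a throttle body on a square flange stands on the other side: not wanted). Origin: centre of its underside; z up along its axis.
- pan: Rimless square steel pan of the scale, 160 x 160 x 6 mm, rigid. The scale is a fixed light-grey box 300 mm (x) by 240 mm (y), 50 mm tall, turned a little on the table. Origin: centre of the pan's top face, 62 mm above the table; x points away from the robot across the scale, y to the left along the keypad, z up.
- long_key: Raised light-grey rectangular key, 26 mm (x) by 52 mm (y), at the right end of the black keypad strip on the robot's side of the scale. Gives at 2.5 N, registers at 4 N held 0.1 s, is fully down (1.5 mm) at 6 N, springs back. Origin: centre of its top face, 54.5 mm above the table, 4 mm above the strip, 173 mm in front of the pan's centre and 68 mm to its right; axes as the pan's.
- small_keys: The two small round keys on the same strip, 26 mm in diameter, tops level with the long key's, not to be pressed. Origin: midway between them at the height of their tops; they lie 32 mm to either side of it along y, the nearer one 92 mm from the long key (centres). Axes as the pan's.
There are look-alikes about, which are no part of the job. Leave any purple look-alike of the piston alone.

How it is judged (in metres and radians):
On the way, in this order (a step that is already met when the one before it is completed fails the run):
1. the piston stands crown up on the pan, let go, its axis within 25 mm of the pan's centre (horizontal distance between piston and pan below 0.025 m and z of piston in the frame of pan between -0.005 and 0.005 m and angle between piston's own z axis and vertical below 0.17 rad and linear speed of piston below 0.02 m/s and contact force between the fingers and piston below 0.2 N), for 0.2 s.
2. the long key is pressed with more than 4 N by the fingers while the piston stands on the pan (all of step 1 and contact force between the fingers and long_key above 4 N), for 0.1 s.
At the end, for the whole second after the job is handed in: The piston stands crown up (within 10 degrees) and at rest on the pan, let go, its axis within 25 mm of the pan's centre, and the long key is let go (all of step 1 and contact force between anything else and long_key below 0.2 N); the robot touches nothing.
It fails at once if the long key is pressed with more than 30 N (contact force between anything else and long_key above 30 N).
It fails at once if a small round key is pressed (more than 4 N) (contact force between anything else and small_keys above 4 N).
It fails at once if the piston is dropped: let go while it is over the pan and more than 20 mm above it (horizontal distance between piston and pan below 0.1 m and z of piston in the frame of pan above 0.02 m and contact force between the fingers and piston below 0.05 N).
It fails at once if the piston is rammed into the pan (contact force above 40 N) (contact force between piston and pan above 40 N).
It also fails if it takes over 45 s, if anything falls off the work surface, if the arm or the gripper's body presses on something with over 40 N, if the wrist force passes 120 N, or if a joint passes its speed limit or range.

## Robot

A 6-joint arm with a two-finger parallel gripper is mounted at the origin on the work surface. World frame = base frame: x ahead of the robot, y to its left, z up, the work surface at z = 0. Lengths are in m, angles in degrees, forces in N, time in s.
With the tool pointing down it reaches from about 0.35 to 0.875 m from the base axis. Payload 4.2 kg.
Tool frame: the origin (TCP) lies midway between the tips of the shut fingers; the grasp point (between the pads) lies 19 mm behind it; z points along the fingers, y is the direction in which the jaws open and shut (so a half turn about z gives the same grasp; the last joint's range is limited). The gripper opens to 87 mm and grips with 3 to 60 N. Pads are 19 mm wide; open, the fingers measure 117 mm over their backs; the gripper's body (75 mm by 190 mm) begins 51 mm behind the grasp point.
Start: joints at [89.015, 22.042, 0.453, 0, -68.411, -14.817], TCP at [0.17, 0.601, 0.223] pointing down, gripper open.
Joint ranges: [-179.83, 179.83], [-69.29, 118.12], [-61.27, 80.66], [-181.25, 117.63], [-171.15, -9.14], [-177.46, 177.46]. Speed limits (degrees/s): [159.86, 159.86, 180, 180, 180, 180].

## Interface

Orientations are given as a 3x3 rotation matrix whose columns are the frame's x, y, z axes.
In Python, from station import sense, capture, calibration, finish_job gives the robot as it stands.
- The arm moves only by the tool carry_out, never from a script. Its argument "commands" is one flat list of numbers, 6 for each row, row after row: the shift along the tool's x, y, z in mm, then the turn, a rotation vector about the tool's x, y, z in rad. A call has 1 to 5 rows; each row shifts and turns the pose as measured when the row begins, along the tool's axes as they then stand; what a row does not reach is not made up. A row lasts 1/8 s, in which the tool goes at most 62.5 mm and 10.7 degrees, less where a joint would pass 70% of its speed; a pose out of reach is approached as far as the arm can. A call is refused whole if a number of a shift passes 62.5 or a number of a turn 0.188, either way. A call with a gripper value outside its range is refused whole. "grip" is the finger opening in mm, from 0 to 87, set as the call begins (left out, the last holds). The fingers move at their own pace and stop on an object; the grip force is fixed at half the most. Time passes only in rows, so rows that do not move let the fingers close. It gives the time, the measured TCP pose, the force and the opening at its end, in the units of the state.
- sense(): the state, without advancing time (a new reading comes with each control period).
- capture(name): name is "scene" or "top"; returns the picture (420x560x3 uint8, red, green, blue); there is no depth.
- calibration(name): a dict with "fx", "fy", "cx", "cy" (pixels), "rvec" (rotation vector, rad) and "tvec" (3), from world to camera coordinates, as OpenCV has them. Camera axes: x right, y down, z forward; pixel columns grow to the right and rows downward; lengths in m; the calibration is good to about 2 mm. A picture is of the moment at which its call begins. calibration takes no time and is no camera call.
- finish_job(): hands the job in, once; it reports no verdict.
The state is a dict: "time_s": time; "joints": joint angles; "joint_velocities": joint speeds; "effort": joint torques, N m; "tcp_pos": TCP position; "ee_rot": TCP orientation; "wrist_force": force on the tool from outside, world axes, zero at the start; "moment": the same for the moment, N m; "gripper_width": opening from 0.0 (shut) to 1.0 (fully open).
Only numpy, scipy, OpenCV 4.12 (cv2) and the standard library are available. Lean on these libraries where they do the work, as an engineer would, in place of code of your own. Each camera call takes 0.05 s, during which the arm holds its last target.

## Working session

There is one attempt and no reset: what is moved stays moved. The work goes in short steps, Python scripts to look and compute and a tool call to move; the robot and the scene stay as the last step left them, time stands still between calls to the robot, and variables do not carry over. Pictures are saved under pics/ and viewed, and the job is handed in when it is done.

Besides the shell and the picture viewer there is one more tool, called after "Call:" by a JSON object that holds its "name" and its "arguments", one argument or row to a line. carry_out: Moves the arm, as the interface text tells. Its arguments: {"type":"object","properties":{"commands":{"type":"array"},"grip":{"type":"number"}},"required":["commands"]}

```bash
ls; mkdir -p pics
python3 - <<'E'
from station import sense,capture,calibration
import cv2
for n in ("scene","top"):
    im=capture(n); cv2.imwrite(f"pics/{n}0.png",im[:,:,::-1]); print(calibration(n))
s=sense(); print(s)
E
```

```text
pics
{'fx': 447.9729238220821, 'fy': 447.9729238220821, 'cx': 269.2192629632135, 'cy': 211.54502443930352, 'rvec': array([ 1.92858031,  1.21766147, -0.6325937 ]), 'tvec': array([-0.27777966, -0.22351643,  1.45342431])}
{'fx': 425.72815614316295, 'fy': 425.72815614316295, 'cx': 282.93978101816765, 'cy': 210.84520936376128, 'rvec': array([ 2.18289175, -2.14274533,  0.15012337]), 'tvec': array([0.01962175, 0.55924014, 1.06048016])}
{'time_s': 0.1, 'joints': array([ 8.90153579e+01,  2.20870980e+01,  3.87183022e-01, -2.43731859e-02,
       -6.84112674e+01, -1.48168647e+01]), 'joint_velocities': array([-0.01877824, -0.18952234,  0.07694816,  0.18678629,  0.0106372 ,
       -0.05126038]), 'effort': array([-1.94891800e-03, -3.91687667e+01,  1.87935966e+01,  4.23203051e+00,
        1.34532506e-02, -7.30864645e-05]), 'tcp_pos': array([0.1700294 , 0.60086663, 0.22156071]), 'ee_rot': array([[ 9.62168119e-01, -2.72456100e-01, -4.28837898e-04],
       [-2.72456413e-01, -9.62166184e-01, -1.93338138e-03],
       [ 1.14148226e-04,  1.97707756e-03, -9.99998039e-01]]), 'wrist_force': array([-0.3113071 , -0.72220892,  0.1369571 ]), 'moment': array([-0.00791989,  0.01386923, -0.03317551]), 'gripper_width': 1.0032365145069948}
```

View pics/scene0.png

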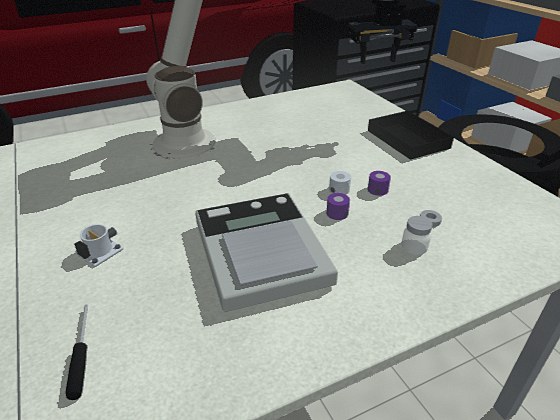

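View pics/top0.png

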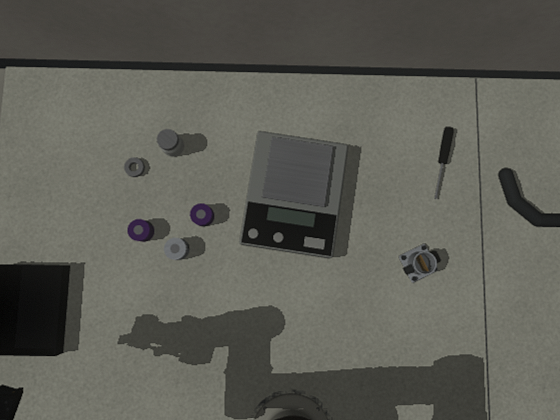

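```bash
cat > h.py <<'E'
import numpy as np,cv2
from station import calibration
def proj(n,P):
    c=calibration(n);K=np.array([[c['fx'],0,c['cx']],[0,c['fy'],c['cy']],[0,0,1]])
    return cv2.projectPoints(np.array(P,float).reshape(-1,1,3),c['rvec'],c['tvec'],K,None)[0].reshape(-1,2)
def back(n,uv,z):
    c=calibration(n);R=cv2.Rodrigues(c['rvec'])[0];C=-R.T@c['tvec']
    d=R.T@np.array([(uv[0]-c['cx'])/c['fx'],(uv[1]-c['cy'])/c['fy'],1])
    return C+d*(z-C[2])/d[2]
def crop(src,out,x,y,w,h,f):
    im=cv2.imread(src)[y:y+h,x:x+w]; cv2.imwrite(out,cv2.resize(im,None,fx=f,fy=f,interpolation=cv2.INTER_CUBIC))
E
python3 - <<'E'
from h import *
crop('pics/scene0.png','pics/c1.png',310,150,140,110,5)
crop('pics/top0.png','pics/c2.png',110,120,130,150,4)
crop('pics/top0.png','pics/c3.png',225,120,140,145,4)
print(proj('top',[[.17,.6,.22],[.17,.6,.4],[0,0,0]]),back('top',(177,248),.044))
E
```

```text
[[ -2.49351335 385.65078252]
 [-76.07671224 417.60407393]
 [290.81690356 435.35131645]] [0.45829057 0.29482523 0.044     ]
```

View pics/c1.png

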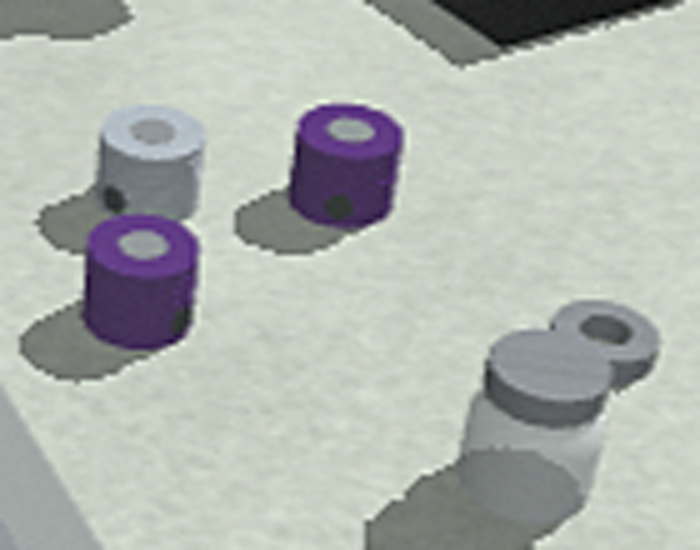

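View pics/c2.png

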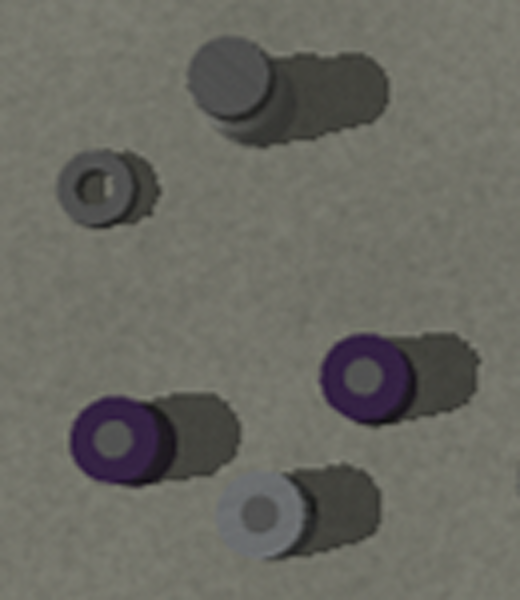

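View pics/c3.png

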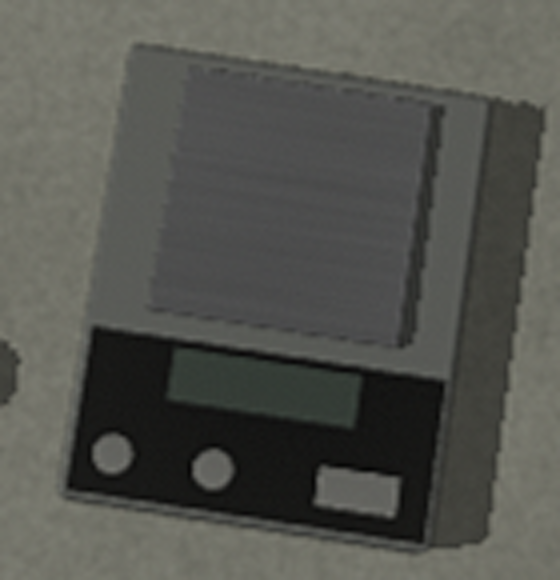

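Run:
```python
from h import *
crop('pics/scene0.png','pics/c4.png',190,185,150,120,5)
```

```text
(no output)
```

View pics/c4.png

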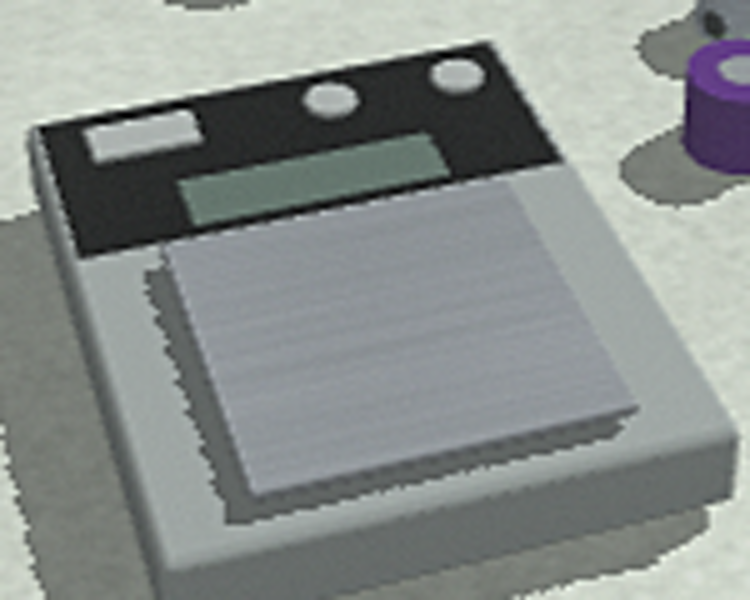

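Run:
```python
from h import *
from scipy.optimize import least_squares
M=np.array([[.08,.08,0],[.08,-.08,0],[-.08,-.08,0],[-.08,.08,0],[-.173,-.068,-.0075],[-.173,.024,-.0075],[-.173,.088,-.0075]])
T=np.array([[188,66],[432,105],[401,345],[150,309],[359,491],[213,468],[112,453]])/4+[225,120]
S=np.array([[637,406],[255,491],[165,250],[508,180],[143,134],[331,98],[458,74]])/5+[190,185]
def W(p):
    c,s=np.cos(p[2]),np.sin(p[2]); return M@np.array([[c,-s,0],[s,c,0],[0,0,1]]).T+[p[0],p[1],.062]
f=lambda p:np.r_[(proj('top',W(p))-T).ravel(),(proj('scene',W(p))-S).ravel()]
for g,ff in (('both',f),('top',lambda p:(proj('top',W(p))-T).ravel()),('scene',lambda p:(proj('scene',W(p))-S).ravel())):
    r=least_squares(ff,[.6,-.02,-.1]); print(g,r.x,np.degrees(r.x[2]),np.abs(r.fun).max()); print(W(r.x)[4:])
    print(r.fun.reshape(-1,2).round(1).tolist())
print(back('top',(175.4,248.4),.044),back('scene',(340.4,176.2),.044), back('top',(201,214),.044),back('top',(138.6,230),.044))
```

```text
both [ 0.65899081 -0.00478143 -0.13323639] -7.63388299081904 1.5734263080002506
[[ 0.47849079 -0.049197    0.0545    ]
 [ 0.4907123   0.04198762  0.0545    ]
 [ 0.49921422  0.1054204   0.0545    ]]
[[-0.8, -0.8], [-0.1, -1.1], [-1.0, -0.0], [-1.1, -0.6], [-0.7, -0.5], [-0.5, -0.3], [-0.4, -0.4], [0.5, -0.2], [-1.3, 1.0], [-1.6, -1.3], [-0.9, -1.4], [-0.5, -0.3], [-0.5, -0.3], [-0.7, -0.4]]
top [ 0.65768328 -0.00645175 -0.13342843] -7.644886046348928 0.6310690073245837
[[ 0.47717474 -0.05083265  0.0545    ]
 [ 0.48941376  0.04034962  0.0545    ]
 [ 0.49792787  0.10378076  0.0545    ]]
[[-0.2, -0.3], [0.6, -0.6], [-0.3, 0.5], [-0.4, -0.1], [-0.0, 0.1], [0.2, 0.2], [0.2, 0.1]]
scene [ 0.66045424 -0.00384638 -0.13476788] -7.721631003358259 1.3650442656890505
[[ 0.47988641 -0.04798546  0.0545    ]
 [ 0.49224756  0.04318034  0.0545    ]
 [ 0.50084662  0.10660002  0.0545    ]]
[[1.2, 0.2], [-0.6, 1.4], [-0.9, -1.0], [-0.1, -1.1], [0.2, -0.1], [0.2, -0.1], [0.1, -0.1]]
[0.45721571 0.29878458 0.044     ] [0.45827389 0.3021418  0.044     ] [0.54549403 0.23822993 0.044     ] [0.50180268 0.39361809 0.044     ]
```

```bash
cat >> h.py <<'E'
from scipy.spatial.transform import Rotation as Ro
from station import sense
def plan(pos,yaw,n):
    s=sense();p0=np.array(s['tcp_pos']);R0=np.array(s['ee_rot'])
    cand=[]
    for a in (yaw,yaw+180):
        a=np.radians(a);y=np.array([np.cos(a),np.sin(a),0]);z=np.array([0,0,-1.]);Rt=np.c_[np.cross(y,z),y,z]
        cand.append(Ro.from_matrix(R0.T@Rt).as_rotvec())
    rv=min(cand,key=np.linalg.norm);d=(np.array(pos)-p0)*1000
    for i in range(n):
        R=R0@Ro.from_rotvec(rv*i/n).as_matrix()
        print((R.T@d/n).round(1).tolist(),(rv/n).round(3).tolist())
def st():
    s=sense();R=np.array(s['ee_rot']);print(s['time_s'],np.array(s['tcp_pos']).round(4),'yaw_y',np.degrees(np.arctan2(R[1,1],R[0,1])).round(2),R[:,2].round(4),np.array(s['wrist_force']).round(2),s['gripper_width'],np.array(s['joints']).round(1))
E
python3 - <<'E'
from h import *
st(); plan([.458,.300,.13],15,10)
# bore azimuth
for a in range(0,360,15):
    a_=np.radians(a);print(a,proj('scene',[[.458+.028*np.cos(a_),.301+.028*np.sin(a_),.014]]).round(1),end=' ')
E
```

```text
0.1 [0.17   0.6009 0.2216] yaw_y -105.81 [-4.0e-04 -1.9e-03 -1.0e+00] [-0.31 -0.72  0.14] 1.0032365145069948 [ 89.   22.1   0.4  -0.  -68.4 -14.8]
[35.9, 21.1, 9.2] [0.0, -0.0, 0.103]
[37.9, 17.3, 9.2] [0.0, -0.0, 0.103]
[39.5, 13.3, 9.2] [0.0, -0.0, 0.103]
[40.6, 9.1, 9.2] [0.0, -0.0, 0.103]
[41.4, 4.9, 9.2] [0.0, -0.0, 0.103]
[41.6, 0.6, 9.2] [0.0, -0.0, 0.103]
[41.5, -3.7, 9.2] [0.0, -0.0, 0.103]
[40.9, -7.9, 9.2] [0.0, -0.0, 0.103]
[39.8, -12.1, 9.2] [0.0, -0.0, 0.103]
[38.4, -16.2, 9.2] [0.0, -0.0, 0.103]
0 [[344.8 190.9]] 15 [[346.9 190. ]] 30 [[348.4 188.9]] 45 [[349.4 187.5]] 60 [[349.6 186.1]] 75 [[349.1 184.6]] 90 [[347.9 183.2]] 105 [[346.1 182. ]] 120 [[343.9 181.1]] 135 [[341.4 180.5]] 150 [[338.7 180.2]] 165 [[336.  180.3]] 180 [[333.6 180.7]] 195 [[331.5 181.5]] 210 [[329.9 182.6]] 225 [[329.  183.9]] 240 [[328.7 185.4]] 255 [[329.1 186.8]] 270 [[330.2 188.2]] 285 [[331.9 189.5]] 300 [[334.1 190.5]] 315 [[336.7 191.2]] 330 [[339.5 191.5]] 345 [[342.2 191.4]]
```

Call:
{"name": "carry_out", "arguments": {
  "commands": [36,21,8,0,0,0.103,38,17,8,0,0,0.103,39.5,13,8,0,0,0.103,40.5,9,8,0,0,0.103,41.5,5,8,0,0,0.103],
  "grip": 87
}}

```text
time_s: 0.72
tcp_pos: [0.3152, 0.447, 0.1782]
ee_rot: [[0.695, -0.719, -0.002], [-0.719, -0.695, -0.005], [0.002, 0.005, -1.0]]
wrist_force: [0.8, 0.9, 0.1]
gripper_width: 1.0
```

Call:
{"name": "carry_out", "arguments": {
  "commands": [41.5,0.5,8,0,0,0.103,41.5,-4,8,0,0,0.103,41,-8,8,0,0,0.103,40,-12,8,0,0,0.103,38.5,-16,8,0,0,0.103]
}}

```text
time_s: 1.35
tcp_pos: [0.4599, 0.2875, 0.1358]
ee_rot: [[0.234, -0.972, -0.004], [-0.972, -0.234, -0.007], [0.006, 0.006, -1.0]]
wrist_force: [-0.7, 0.4, 0.0]
gripper_width: 0.997
```

Run:
```python
from h import *
st(); plan([.458,.300,.09],15,4)
```

```text
1.35 [0.4599 0.2875 0.1358] yaw_y -166.47 [-0.004  -0.0073 -1.    ] [-0.7   0.43  0.03] 0.9965086337390379 [ 49.2  18.9 -18.    0.1 -53.6 -35.7]
[-3.2, -0.3, 11.4] [0.001, -0.002, -0.006]
[-3.2, -0.3, 11.4] [0.001, -0.002, -0.006]
[-3.2, -0.3, 11.5] [0.001, -0.002, -0.006]
[-3.2, -0.3, 11.5] [0.001, -0.002, -0.006]
```

Call:
{"name": "carry_out", "arguments": {
  "commands": [-3,0,11,0,-0.002,-0.006,-3,-0.5,11,0,-0.002,-0.006,-3,-0.5,11,0,-0.002,-0.006,-3,0,11,0,-0.002,-0.006,0,0,0,0,0,0]
}}

```text
time_s: 1.98
tcp_pos: [0.4567, 0.2988, 0.0875]
ee_rot: [[0.258, -0.966, -0.009], [-0.966, -0.258, -0.002], [-0.001, 0.009, -1.0]]
wrist_force: [-0.2, 0.1, 0.2]
gripper_width: 0.999
```

Run:
```python
from h import *
from station import capture
for n in ('scene','top'):
    cv2.imwrite(f'pics/{n}1.png',capture(n)[:,:,::-1])
crop('pics/scene1.png','pics/d1.png',270,90,150,120,5)
crop('pics/top1.png','pics/d2.png',90,170,150,120,5)
st(); plan([.458,.300,.011],15,5)
print(proj('scene',[[.458,.3,.09]]),proj('top',[[.458,.3,.09]]))
```

```text
2.075 [0.4575 0.2991 0.0886] yaw_y -165.07 [-7.4e-03 -3.0e-04 -1.0e+00] [ 0.23 -1.13 -0.31] 1.0009588009681545 [ 50.   22.5 -20.3  -0.4 -47.5 -34.8]
[-0.1, -0.3, 15.5] [0.001, 0.0, -0.0]
[-0.1, -0.2, 15.5] [0.001, 0.0, -0.0]
[-0.1, -0.2, 15.5] [0.001, 0.0, -0.0]
[-0.1, -0.2, 15.5] [0.001, 0.0, -0.0]
[-0.1, -0.2, 15.5] [0.001, 0.0, -0.0]
[[341.0658844  161.25973877]] [[170.39783124 247.35139027]]
```

View pics/d1.png

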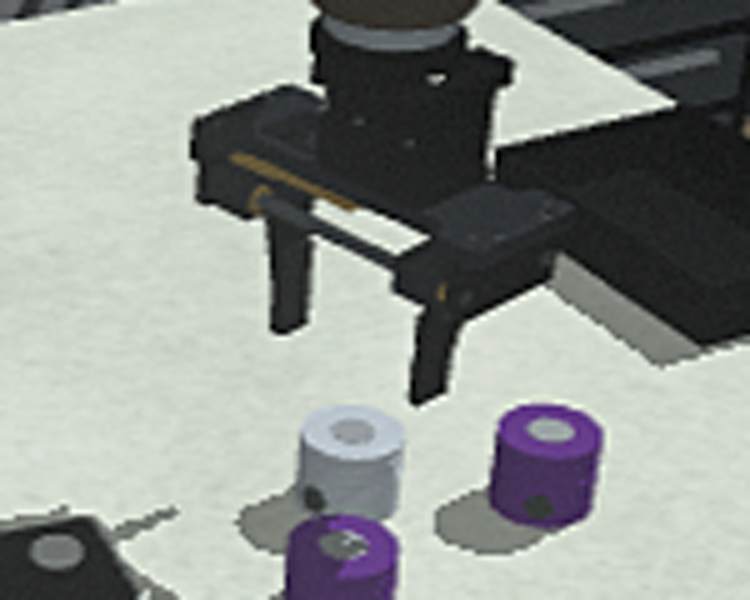

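View pics/d2.png

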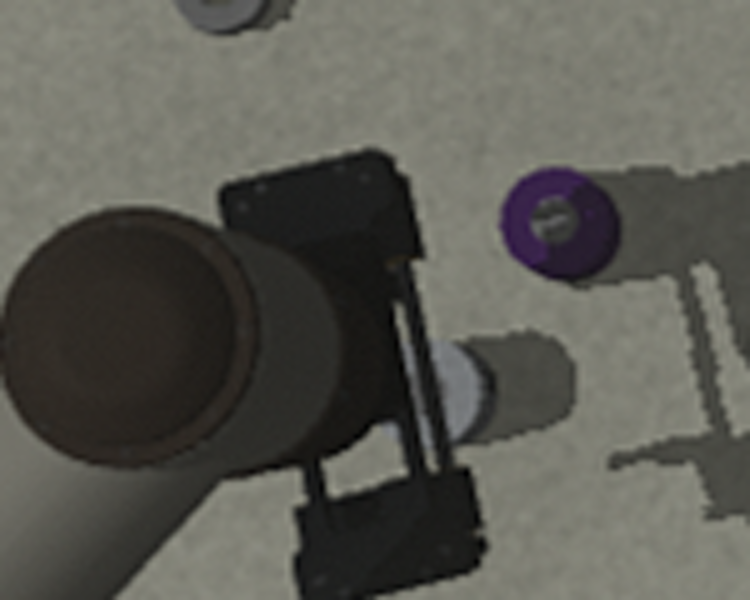

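The scene view shows the piston's crown at about (340,176). The finger tips are at about (328,155) and (356,170), so they straddle it, and the purple ones are clear. I'll go down.

Call:
{"name": "carry_out", "arguments": {
  "commands": [0,0,16,0,0,0,0,0,16,0,0,0,0,0,16,0,0,0,0,0,14,0,0,0,0,0,12,0,0,0]
}}

```text
time_s: 2.7
tcp_pos: [0.4575, 0.3, 0.0117]
ee_rot: [[0.258, -0.966, -0.005], [-0.966, -0.258, 0.003], [-0.004, 0.004, -1.0]]
wrist_force: [-0.5, 0.7, -0.5]
gripper_width: 1.005
```

Run:
```python
from h import *
st(); plan([.458,.300,.011],15,1)
```

```text
2.7 [0.4575 0.3    0.0117] yaw_y -165.07 [-0.0047  0.003  -1.    ] [-0.47  0.66 -0.5 ] 1.0045790311961726 [ 50.   28.7 -24.3  -0.5 -37.  -34.7]
[0.1, -0.5, 0.7] [0.004, 0.004, -0.001]
```

Call:
{"name": "carry_out", "arguments": {
  "commands": [0,0,0,0,0,0,0,0,0,0,0,0,0,0,0,0,0,0,0,0,0,0,0,0,0,0,0,0,0,0],
  "grip": 45
}}

```text
time_s: 3.32
tcp_pos: [0.4575, 0.3, 0.0116]
ee_rot: [[0.258, -0.966, -0.005], [-0.966, -0.258, 0.003], [-0.004, 0.004, -1.0]]
wrist_force: [-0.1, -0.7, -1.8]
gripper_width: 0.63
```

Call:
{"name": "carry_out", "arguments": {
  "commands": [0,0,0,0,0,0,0,0,0,0,0,0,0,0,0,0,0,0,0,0,-8,0,0,0,0,0,-10,0,0,0]
}}

```text
time_s: 3.95
tcp_pos: [0.457, 0.2993, 0.0297]
ee_rot: [[0.257, -0.966, -0.006], [-0.966, -0.257, 0.001], [-0.003, 0.006, -1.0]]
wrist_force: [-0.3, 0.3, -2.5]
gripper_width: 0.636
```

Run:
```python
from h import *
st()
from station import capture
for n in ('scene','top'):
    cv2.imwrite(f'pics/{n}2.png',capture(n)[:,:,::-1])
crop('pics/scene2.png','pics/e1.png',270,90,150,120,5)
st()
```

```text
3.95 [0.457  0.2993 0.0297] yaw_y -165.09 [-0.0065  0.0013 -1.    ] [-0.31  0.29 -2.48] 0.6364096551072906 [ 50.   27.1 -23.5  -0.5 -39.5 -34.7]
4.05 [0.4578 0.3001 0.0308] yaw_y -165.07 [-0.0041  0.0038 -1.    ] [ 0.32 -0.18 -1.88] 0.6385498467676508 [ 50.   27.  -23.5  -0.5 -39.5 -34.7]
```

View pics/e1.png

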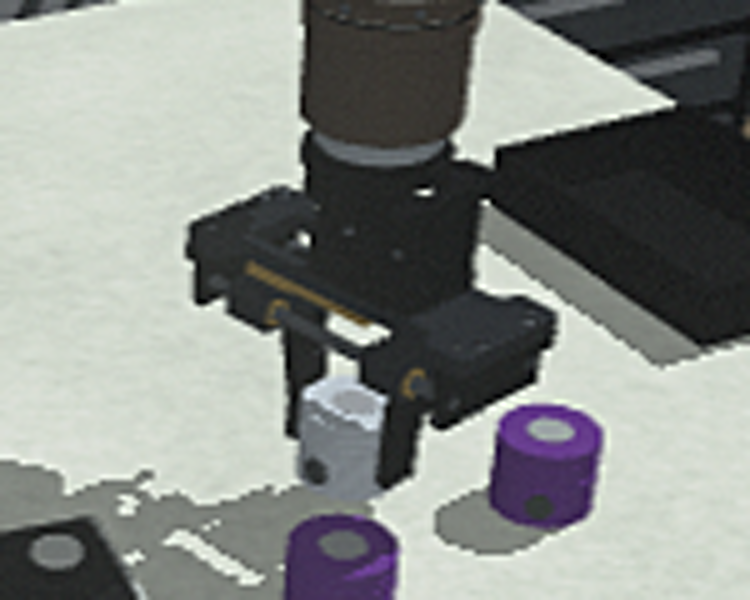

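The scene view shows the piston between the fingers, upright and clear of the table. Its crown is at about (340,168).

Call:
{"name": "carry_out", "arguments": {
  "commands": [0,0,-20,0,0,0,0,0,-30,0,0,0,0,0,-30,0,0,0,0,0,-22,0,0,0]
}}

```text
time_s: 4.55
tcp_pos: [0.4568, 0.2984, 0.1342]
ee_rot: [[0.257, -0.966, -0.008], [-0.966, -0.257, 0.001], [-0.003, 0.007, -1.0]]
wrist_force: [0.5, 0.5, -1.9]
gripper_width: 0.639
```

Run:
```python
from h import *
st(); plan([.659,-.005,.13],15,10)
```

```text
4.55 [0.4568 0.2984 0.1342] yaw_y -165.13 [-7.9e-03  7.0e-04 -1.0e+00] [ 0.48  0.52 -1.92] 0.6392585928902854 [ 50.   19.3 -17.5  -0.5 -53.5 -34.8]
[34.5, -11.8, 0.2] [0.001, 0.0, -0.0]
[34.5, -11.8, 0.3] [0.001, 0.0, -0.0]
[34.5, -11.7, 0.3] [0.001, 0.0, -0.0]
[34.5, -11.7, 0.3] [0.001, 0.0, -0.0]
[34.5, -11.7, 0.3] [0.001, 0.0, -0.0]
[34.5, -11.7, 0.3] [0.001, 0.0, -0.0]
[34.5, -11.7, 0.4] [0.001, 0.0, -0.0]
[34.5, -11.7, 0.4] [0.001, 0.0, -0.0]
[34.5, -11.7, 0.4] [0.001, 0.0, -0.0]
[34.5, -11.7, 0.4] [0.001, 0.0, -0.0]
```

Call:
{"name": "carry_out", "arguments": {
  "commands": [20,-7,0,0,0,0,35,-12,0,0.001,0,0,38,-13,0,0.001,0,0,38,-13,0,0.001,0,0,38,-13,0,0.001,0,0]
}}

```text
time_s: 5.18
tcp_pos: [0.5585, 0.1495, 0.1369]
ee_rot: [[0.263, -0.965, 0.001], [-0.965, -0.263, 0.008], [-0.007, -0.003, -1.0]]
wrist_force: [1.0, 0.9, -1.5]
gripper_width: 0.637
```

Call:
{"name": "carry_out", "arguments": {
  "commands": [38,-13,0,0.001,0,0,38,-13,0,0.001,0,0,38,-13,0,0.001,0,0,35,-12,0,0.001,0,0,20,-7,0,0.001,0,0]
}}

```text
time_s: 5.8
tcp_pos: [0.6608, -0.0048, 0.1352]
ee_rot: [[0.26, -0.965, 0.004], [-0.965, -0.26, 0.01], [-0.009, -0.007, -1.0]]
wrist_force: [0.2, -0.5, -2.0]
gripper_width: 0.635
```

Run:
```python
from h import *
st(); plan([.659,-.005,.10],15,4)
```

```text
5.8 [ 0.6608 -0.0048  0.1352] yaw_y -164.91 [ 0.0044  0.0102 -0.9999] [ 0.23 -0.47 -2.05] 0.6346334672903389 [ 13.3  29.2  -0.8  -0.6 -59.6   2.1]
[0.0, 0.5, 8.8] [-0.002, 0.002, 0.0]
[0.0, 0.5, 8.8] [-0.002, 0.002, 0.0]
[-0.0, 0.5, 8.8] [-0.002, 0.002, 0.0]
[-0.0, 0.5, 8.8] [-0.002, 0.002, 0.0]
```

Call:
{"name": "carry_out", "arguments": {
  "commands": [0,0.5,12,-0.002,0.002,0,0,0.5,12,-0.002,0.002,0,0,0.5,12,-0.002,0.002,0,0,0.5,9,-0.002,0.002,0,0,0,0,0,0,0]
}}

```text
time_s: 6.42
tcp_pos: [0.6565, -0.0032, 0.0857]
ee_rot: [[0.262, -0.965, -0.006], [-0.965, -0.262, 0.0], [-0.002, 0.006, -1.0]]
wrist_force: [-0.1, -0.2, -1.8]
gripper_width: 0.637
```

Run:
```python
from h import *
from station import capture
for n in ('scene','top'):
    cv2.imwrite(f'pics/{n}3.png',capture(n)[:,:,::-1])
crop('pics/scene3.png','pics/f1.png',190,150,150,120,5)
st(); plan([.659,-.005,.0755],15,4)
```

```text
6.525 [ 0.6575 -0.0033  0.087 ] yaw_y -164.84 [-3.5e-03  4.0e-04 -1.0e+00] [-0.04 -0.48 -2.63] 0.6356803516162232 [ 13.7  31.8  -4.1  -0.1 -54.3   1.5]
[0.5, -0.3, 2.9] [0.001, 0.0, 0.001]
[0.5, -0.3, 2.9] [0.001, 0.0, 0.001]
[0.5, -0.3, 2.9] [0.001, 0.0, 0.001]
[0.5, -0.3, 2.9] [0.001, 0.0, 0.001]
```

View pics/f1.png

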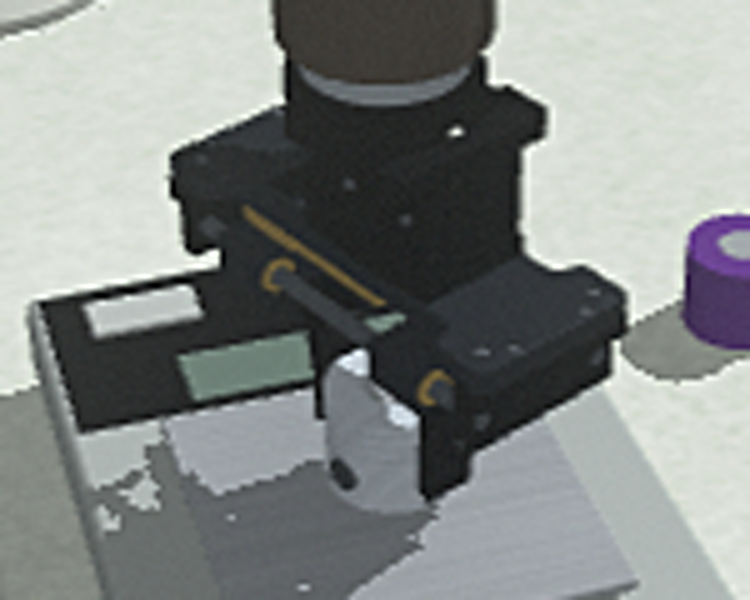

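The piston is held over the pan's middle, with its base near (266,250). I'll lower it gently.

Call:
{"name": "carry_out", "arguments": {
  "commands": [0.5,0,3,0.001,0,0,0.5,0,3,0.001,0,0,0.5,0,2.5,0,0,0,0,0,2,0,0,0]
}}

```text
time_s: 7.02
tcp_pos: [0.6589, -0.0047, 0.0775]
ee_rot: [[0.262, -0.965, 0.002], [-0.965, -0.262, 0.002], [-0.001, -0.002, -1.0]]
wrist_force: [0.5, -0.0, -1.5]
gripper_width: 0.637
```

Call:
{"name": "carry_out", "arguments": {
  "commands": [0,0,1,0,0,0,0,0,0,0,0,0]
}}

```text
time_s: 7.28
tcp_pos: [0.6588, -0.0049, 0.0762]
ee_rot: [[0.261, -0.965, 0.002], [-0.965, -0.261, 0.001], [-0.001, -0.002, -1.0]]
wrist_force: [0.3, -0.2, -1.7]
gripper_width: 0.634
```

Call:
{"name": "carry_out", "arguments": {
  "commands": [0,0,1,0,0,0]
}}

```text
time_s: 7.4
tcp_pos: [0.6589, -0.0048, 0.0753]
ee_rot: [[0.262, -0.965, 0.002], [-0.965, -0.262, 0.002], [-0.001, -0.002, -1.0]]
wrist_force: [-0.0, -0.3, -2.2]
gripper_width: 0.639
```

Call:
{"name": "carry_out", "arguments": {
  "commands": [0,0,1,0,0,0]
}}

```text
time_s: 7.52
tcp_pos: [0.659, -0.0048, 0.0743]
ee_rot: [[0.261, -0.965, 0.002], [-0.965, -0.261, 0.002], [-0.001, -0.002, -1.0]]
wrist_force: [-0.2, -0.4, -2.1]
gripper_width: 0.638
```

Call:
{"name": "carry_out", "arguments": {
  "commands": [0,0,0.7,0,0,0]
}}

```text
time_s: 7.65
tcp_pos: [0.659, -0.0049, 0.0737]
ee_rot: [[0.262, -0.965, 0.002], [-0.965, -0.262, 0.001], [-0.001, -0.002, -1.0]]
wrist_force: [-0.5, -0.1, 0.3]
gripper_width: 0.634
```

Contact is felt: the wrist force went from -2 N to +0.3 N. I'll press a touch more, then release.

Call:
{"name": "carry_out", "arguments": {
  "commands": [0,0,0.2,0,0,0]
}}

```text
time_s: 7.78
tcp_pos: [0.659, -0.0048, 0.0737]
ee_rot: [[0.262, -0.965, 0.002], [-0.965, -0.262, 0.001], [-0.001, -0.002, -1.0]]
wrist_force: [-0.4, 0.2, -0.0]
gripper_width: 0.633
```

Call:
{"name": "carry_out", "arguments": {
  "commands": [0,0,0,0,0,0,0,0,0,0,0,0,0,0,0,0,0,0,0,0,0,0,0,0,0,0,0,0,0,0],
  "grip": 87
}}

```text
time_s: 8.4
tcp_pos: [0.6603, -0.0048, 0.0751]
ee_rot: [[0.262, -0.965, 0.005], [-0.965, -0.262, 0.001], [0.0, -0.006, -1.0]]
wrist_force: [-0.6, 0.1, 0.3]
gripper_width: 0.989
```

Run:
```python
from h import *
st()
```

```text
8.4 [ 0.6603 -0.0048  0.0751] yaw_y -164.8 [ 0.0054  0.0014 -1.    ] [-0.65  0.09  0.28] 0.9886584907917819 [ 13.6  32.5  -4.8  -0.  -52.4   1.6]
```

Released. Next I'll rise straight up and check.

Call:
{"name": "carry_out", "arguments": {
  "commands": [0,0,-12,0,0,0,0,0,-20,0,0,0,0,0,-25,0,0,0,0,0,-25,0,0,0,0,0,-15,0,0,0]
}}

```text
time_s: 9.02
tcp_pos: [0.6597, -0.0052, 0.1769]
ee_rot: [[0.262, -0.965, 0.005], [-0.965, -0.262, 0.001], [0.001, -0.005, -1.0]]
wrist_force: [-0.5, 0.7, -0.5]
gripper_width: 0.993
```

Run:
```python
from h import *
st(); plan([.4785,-.049,.13],82.4,8)
```

```text
9.025 [ 0.6597 -0.0052  0.1769] yaw_y -164.79 [ 5.1e-03  7.0e-04 -1.0e+00] [-0.51  0.71 -0.49] 0.9931309869380882 [ 13.6  27.1   1.8   0.  -64.4   1.6]
[-0.7, 23.3, 5.8] [-0.001, -0.0, -0.147]
[-4.1, 23.0, 5.8] [-0.001, -0.0, -0.147]
[-7.4, 22.1, 5.8] [-0.001, -0.0, -0.147]
[-10.5, 20.8, 5.8] [-0.001, -0.0, -0.147]
[-13.4, 19.1, 5.8] [-0.001, -0.0, -0.147]
[-16.1, 16.9, 5.8] [-0.001, -0.0, -0.147]
[-18.4, 14.4, 5.8] [-0.001, -0.0, -0.147]
[-20.3, 11.5, 5.9] [-0.001, -0.0, -0.147]
```

Call:
{"name": "carry_out", "arguments": {
  "commands": [-1,23,0,0,0,-0.147,-4,23,0,0,0,-0.147,-7.5,22,2,0,0,-0.147,-10.5,21,6,0,0,-0.147,-13.5,19,8,0,0,-0.147],
  "grip": 0
}}

```text
time_s: 9.65
tcp_pos: [0.5459, -0.0334, 0.1633]
ee_rot: [[0.855, -0.519, 0.012], [-0.519, -0.855, 0.002], [0.009, -0.008, -1.0]]
wrist_force: [0.4, 0.6, 0.8]
gripper_width: 0.516
```

Call:
{"name": "carry_out", "arguments": {
  "commands": [-16,17,8,0,0,-0.147,-18.5,14.5,8,0,0,-0.147,-20,11.5,8,0,0,-0.147,0,0,0,0,0,0]
}}

```text
time_s: 10.15
tcp_pos: [0.4748, -0.0533, 0.1388]
ee_rot: [[0.996, -0.091, 0.011], [-0.091, -0.996, 0.002], [0.011, -0.003, -1.0]]
wrist_force: [0.0, 0.4, -0.0]
gripper_width: 0.061
```

Run:
```python
from h import *
from station import capture
for n in ('scene','top'):
    cv2.imwrite(f'pics/{n}4.png',capture(n)[:,:,::-1])
crop('pics/scene4.png','pics/g1.png',180,150,150,120,5)
crop('pics/top4.png','pics/g2.png',225,120,140,145,4)
st(); plan([.4785,-.049,.075],82.4,3)
```

```text
10.25 [ 0.4774 -0.0528  0.1396] yaw_y -95.22 [ 0.0143  0.0022 -0.9999] [0.5  0.14 0.73] 0.024256163311319738 [ 13.2  12.4 -26.8   0.1 -50.   71.6]
[-0.0, -1.2, 21.5] [-0.001, -0.005, 0.014]
[0.0, -1.2, 21.5] [-0.001, -0.005, 0.014]
[0.1, -1.3, 21.5] [-0.001, -0.005, 0.014]
```

View pics/g1.png

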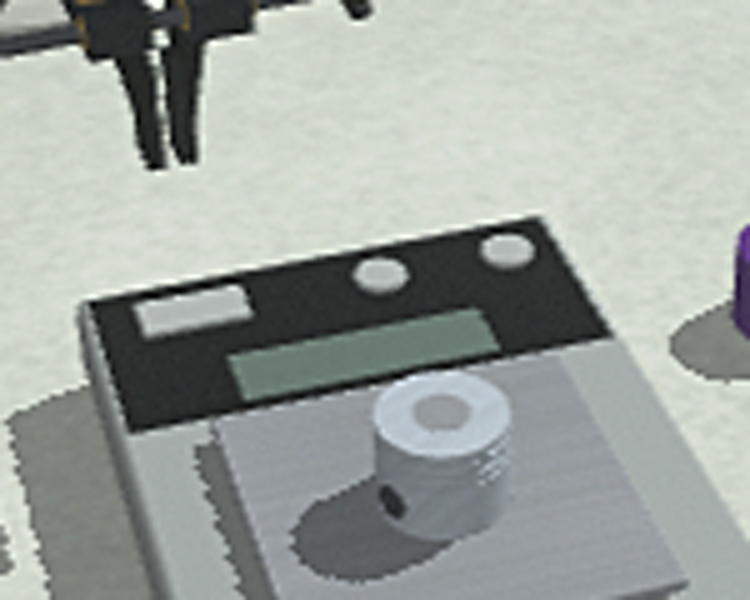

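View pics/g2.png

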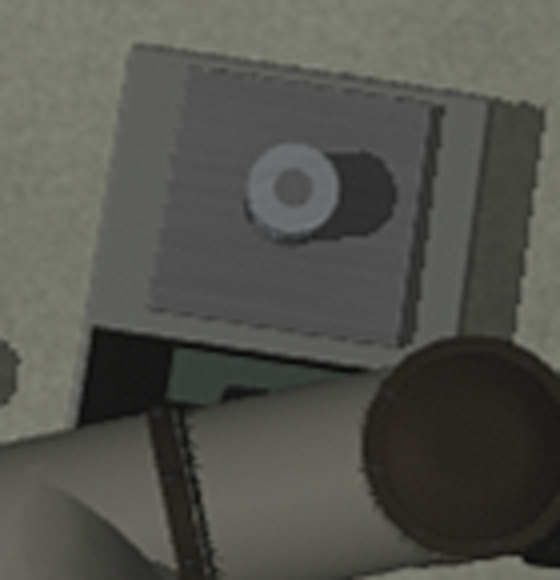

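The piston stands on the middle of the pan, crown at about (268,233) in the scene view and (298,167) in the top view. The nearly shut fingers are above the long key at about (218,212).

Call:
{"name": "carry_out", "arguments": {
  "commands": [0,-1.5,20,0,-0.005,0.014,0,-1,22,0,-0.005,0.014,0,-1,20,0,-0.005,0.014,0,0,0,0,0,0]
}}

```text
time_s: 10.75
tcp_pos: [0.4854, -0.0475, 0.0786]
ee_rot: [[0.99, -0.138, 0.008], [-0.138, -0.99, 0.005], [0.007, -0.006, -1.0]]
wrist_force: [1.0, -0.5, 0.4]
gripper_width: 0.006
```

Run:
```python
from h import *
from station import capture
print(back('top',(298.3,167),.106),back('scene',(268.4,232.6),.106))
cv2.imwrite('pics/scene5.png',capture('scene')[:,:,::-1])
crop('pics/scene5.png','pics/h1.png',180,150,150,120,5)
st(); plan([.4785,-.049,.06],82.4,3)
```

```text
[ 0.65824198 -0.0046647   0.106     ] [ 0.6598719 -0.0022581  0.106    ]
10.8 [ 0.4862 -0.0474  0.0796] yaw_y -97.88 [ 0.0101  0.0048 -0.9999] [-0.03  0.45 -0.14] 0.00210666885710595 [ 13.4  18.  -29.6  -0.2 -41.8  68.8]
[-2.5, 0.9, 6.5] [-0.002, -0.003, -0.002]
[-2.5, 0.9, 6.5] [-0.002, -0.003, -0.002]
[-2.5, 0.9, 6.5] [-0.002, -0.003, -0.002]
```

View pics/h1.png

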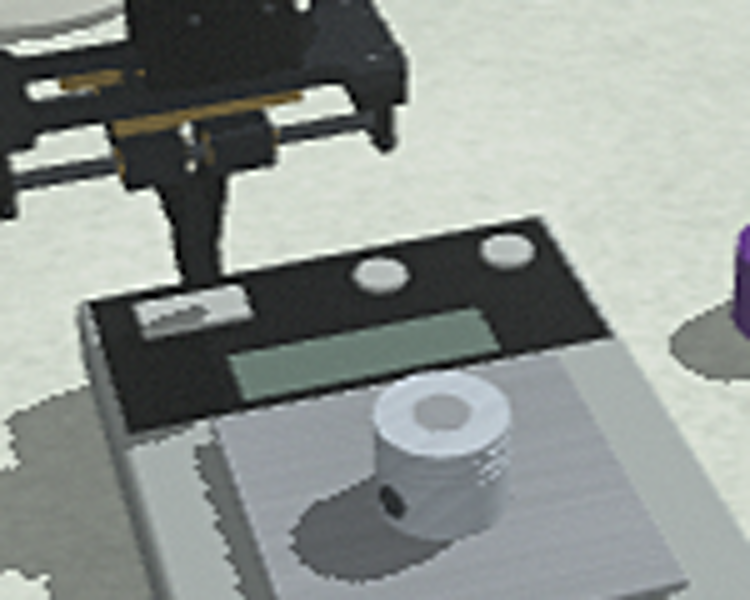

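The finger tips are over the long key at about (220,207) in the scene view, and the piston is steady. I'll approach.

Call:
{"name": "carry_out", "arguments": {
  "commands": [-2.5,1,6.5,-0.002,-0.003,0,-2.5,1,6.5,-0.002,-0.003,0,-2.5,0.5,6,-0.002,-0.003,0,0,0,0,0,0,0]
}}

```text
time_s: 11.3
tcp_pos: [0.4799, -0.0486, 0.0614]
ee_rot: [[0.99, -0.137, 0.004], [-0.137, -0.991, 0.0], [0.004, -0.001, -1.0]]
wrist_force: [0.3, 0.8, -0.4]
gripper_width: 0.004
```

Call:
{"name": "carry_out", "arguments": {
  "commands": [0,0,0,0,0,0]
}}

```text
time_s: 11.42
tcp_pos: [0.4801, -0.0486, 0.0615]
ee_rot: [[0.991, -0.137, 0.004], [-0.137, -0.991, 0.0], [0.004, -0.001, -1.0]]
wrist_force: [0.6, 0.6, -0.7]
gripper_width: 0.002
```

Call:
{"name": "carry_out", "arguments": {
  "commands": [-1,0,2,0,0,0,0,0,2,0,0,0,0,0,1.5,0,0,0]
}}

```text
time_s: 11.8
tcp_pos: [0.4794, -0.0484, 0.0561]
ee_rot: [[0.991, -0.137, 0.006], [-0.137, -0.991, 0.001], [0.005, -0.001, -1.0]]
wrist_force: [0.9, -0.1, -0.2]
gripper_width: 0.007
```

Call:
{"name": "carry_out", "arguments": {
  "commands": [0,0,1,0,0,0]
}}

```text
time_s: 11.92
tcp_pos: [0.4794, -0.0484, 0.055]
ee_rot: [[0.991, -0.137, 0.006], [-0.137, -0.991, 0.001], [0.005, -0.001, -1.0]]
wrist_force: [0.9, 0.4, 1.5]
gripper_width: 0.007
```

Call:
{"name": "carry_out", "arguments": {
  "commands": [0,0,0.6,0,0,0]
}}

```text
time_s: 12.05
tcp_pos: [0.4794, -0.0484, 0.0545]
ee_rot: [[0.991, -0.137, 0.005], [-0.137, -0.991, 0.001], [0.005, -0.001, -1.0]]
wrist_force: [-1.2, 0.7, 2.6]
gripper_width: 0.002
```

Call:
{"name": "carry_out", "arguments": {
  "commands": [0,0,0.6,0,0,0]
}}

```text
time_s: 12.18
tcp_pos: [0.4794, -0.0484, 0.0542]
ee_rot: [[0.991, -0.137, 0.005], [-0.137, -0.991, 0.0], [0.005, -0.001, -1.0]]
wrist_force: [-2.3, 0.5, 3.9]
gripper_width: -0.001
```

Call:
{"name": "carry_out", "arguments": {
  "commands": [0,0,0.5,0,0,0]
}}

```text
time_s: 12.3
tcp_pos: [0.4794, -0.0484, 0.054]
ee_rot: [[0.991, -0.137, 0.005], [-0.137, -0.991, 0.0], [0.005, -0.001, -1.0]]
wrist_force: [-1.3, 0.4, 5.2]
gripper_width: 0.007
```

Call:
{"name": "carry_out", "arguments": {
  "commands": [0,0,0.6,0,0,0]
}}

```text
time_s: 12.42
tcp_pos: [0.4795, -0.0484, 0.0536]
ee_rot: [[0.991, -0.137, 0.006], [-0.137, -0.991, 0.0], [0.006, -0.001, -1.0]]
wrist_force: [-2.4, 1.8, 5.4]
gripper_width: 0.007
```

Call:
{"name": "carry_out", "arguments": {
  "commands": [0,0,0.6,0,0,0]
}}

```text
time_s: 12.55
tcp_pos: [0.4794, -0.0484, 0.0534]
ee_rot: [[0.991, -0.137, 0.006], [-0.137, -0.991, 0.0], [0.006, -0.001, -1.0]]
wrist_force: [-2.7, 1.1, 9.1]
gripper_width: 0.001
```

Call:
{"name": "carry_out", "arguments": {
  "commands": [0,0,0.4,0,0,0]
}}

```text
time_s: 12.68
tcp_pos: [0.4794, -0.0484, 0.0534]
ee_rot: [[0.991, -0.136, 0.006], [-0.136, -0.991, 0.0], [0.006, -0.001, -1.0]]
wrist_force: [-1.7, 1.1, 6.8]
gripper_width: 0.004
```

Call:
{"name": "carry_out", "arguments": {
  "commands": [0,0,-4,0,0,0,0,0,-15,0,0,0,0,0,-25,0,0,0,0,0,-25,0,0,0,0,0,0,0,0,0]
}}

```text
time_s: 13.3
tcp_pos: [0.4791, -0.0483, 0.1228]
ee_rot: [[0.991, -0.137, 0.005], [-0.137, -0.991, 0.001], [0.005, -0.001, -1.0]]
wrist_force: [-0.1, -0.2, -0.8]
gripper_width: 0.004
```

Call:
{"name": "carry_out", "arguments": {
  "commands": [0,0,0,0,0,0,0,0,0,0,0,0]
}}

```text
time_s: 13.55
tcp_pos: [0.4779, -0.0485, 0.1209]
ee_rot: [[0.99, -0.138, 0.002], [-0.138, -0.99, 0.001], [0.002, -0.001, -1.0]]
wrist_force: [0.4, -0.6, 1.3]
gripper_width: 0.002
```

Run:
```python
from h import *
from station import capture
cv2.imwrite('pics/scene6.png',capture('scene')[:,:,::-1])
crop('pics/scene6.png','pics/i1.png',180,150,150,120,5)
st()
```

```text
13.6 [ 0.4777 -0.0485  0.1208] yaw_y -97.93 [ 1.9e-03  6.0e-04 -1.0e+00] [ 0.59 -0.5  -0.42] 0.006497795964382925 [ 13.6  14.1 -27.7  -0.  -48.1  68.4]
```

View pics/i1.png

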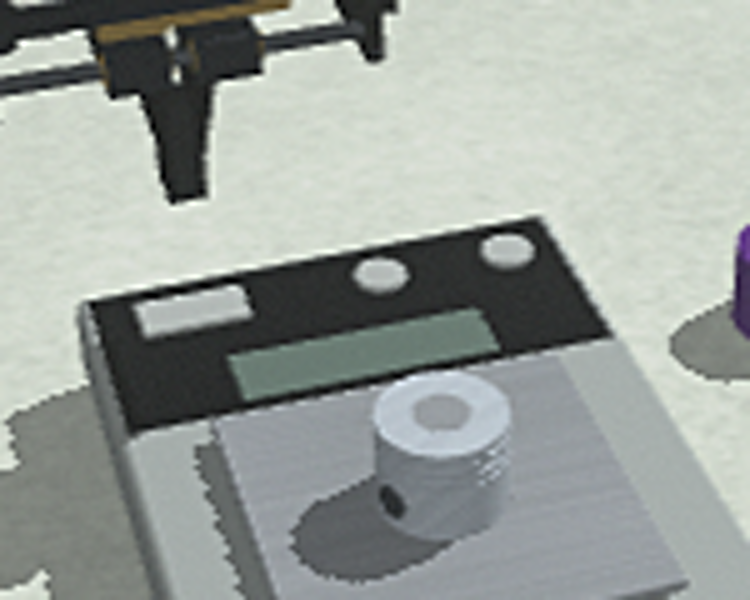

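The piston is unmoved on the pan at about (268,233), the long key at about (219,212) is free, and the fingers are well clear. I'm handing in.

```bash
python3 -c "
from station import finish_job
print(finish_job())"
```

```text
the job is handed in; nothing more can be done
None
```

The piston stands crown up in the middle of the pan, let go, and the long key has been pressed and released. I handed the job in at about 13.6 s; no verdict is reported.

- **Placing:** I lowered the piston in steps of about 1 mm until the wrist force showed contact, then opened the fingers. Pictures from the two cameras put its axis about 1 mm and 3 mm from my estimate of the pan's centre. The cameras disagreed with each other by about 3 mm throughout, well inside the 25 mm allowed.
- **Key press:** The shut fingertips pressed the long key, and the wrist readings were 5.2, 5.4, 9.1 and 6.8 N. That spans about 0.4 s above the 4 N threshold. The 9.1 N peak is above the 6 N aimed for but far below 30 N. The wrist reading is noisy by about 1 N.
- **Last check:** In the final picture the piston had not moved, the key was free and the fingers were about 66 mm above it. The small keys and the purple look-alikes were not touched.

No check failed. There is no sensor for the stored weight itself, so I judged that it registered from the force readings alone.

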